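# Right the fallen fuel bottle against the tool chest

### The job

The aluminium fuel bottle has fallen over on the bench beside the tool chest. Take it by its cap and, keeping its foot on the bench, bring its top end against the side of the chest and work it up that side, always leaning lightly on it, until the bottle is nearly upright; then let it down onto its base without a bang. Finally slide it snug against the side of the chest and leave it standing there; never press it on the chest hard enough to dent it (15 N), and leave the other things alone.

Things in the scene. Friction and masses are not known exactly. Their poses are not given: they have to be found in the camera images.
- bottle: Plain aluminium fuel bottle lying on the bench, cap end towards the chest: round body 90 mm dia (too wide to grip) for 145 mm, domed shoulder and neck to 188 mm, then a black cap; 238 mm long, about 0.5 to 0.8 kg, centre of mass about 82 mm from the base. Origin: centre of its base; z runs along its axis to the cap. It rolls easily.
- bottle_cap (a point): Middle of the bottle's black cylindrical screw cap, on the axis 213 mm from the base: the place to grip. Cap 38 mm dia, 50 mm long, 25 mm from this point to its flat end. Axes as the bottle. Held lightly by the cap the bottle can turn between the fingers.
- chest_side (a point): Point at bench level, in the middle of the tool chest's upright side that faces the bottle: 320 mm long (along this frame's x), 290 mm high, flat but for one shallow rounded stiffening bead that stands a few mm proud, running level about 160 to 200 mm up. z is up, x lies along the side, -y points straight out of the side to the bottle. The chest is fixed.
- jar: Bystander: clear plastic jar with a wider red screw lid, 68 mm dia, 81 mm high, standing; origin at the centre of its underside.
- battery: Bystander: black drill battery pack, 78 x 70 x 56 mm; origin at the centre of its underside.
- flywheel: Bystander: spare steel flywheel lying flat, 80 mm dia, 24 mm high; origin at the centre of its underside.
- tray: Bystander: small open steel tray of screws, 110 x 80 x 24 mm; origin at the centre of its underside.
- wrench: Bystander: open-ended wrench, 160 mm long, lying flat; origin at the middle of its underside.
Mind the look-alikes: they are no part of the job. Of the things that look like the bottle, the larger one is meant.

How it is judged:
By the outcome, as a careful person would: the job done as asked, in the order asked, and still so for the second after the job is handed in, with the robot touching nothing.
It also fails if it takes over 72 s, if anything falls off the work surface, if the arm or the gripper's body presses on something with over 40 N, if the wrist force passes 120 N, or if a joint passes its speed limit or range.

### The arm

A 6-joint arm with a two-finger parallel gripper is mounted at the origin on the work surface. World frame = base frame: x ahead of the robot, y to its left, z up, the work surface at z = 0. Lengths are in m, angles in degrees, forces in N, time in s.
With the tool pointing down it reaches from about 0.35 to 0.975 m from the base axis. Payload 7.1 kg.
Tool frame: the origin (TCP) lies at the very end of the fingers, on their centre line; the grasp point (between the pads) lies 19 mm behind it (robot.grip_depth is the distance from the TCP to the grasp point, in m); y points along the fingers, z is the direction in which the jaws open and shut, and the axes are right-handed (so a half turn about y gives the same grasp; the last joint's range is limited). The gripper opens to 88 mm and grips with 3 to 60 N. Pads are 20 mm wide; open, the fingers measure 115 mm over their backs; the gripper's body (75 mm by 178 mm) begins 61 mm behind the grasp point.
Start: joints at [62.739, 24.242, 93.386, -0, 62.372, -1.089], TCP at [0.276, 0.561, 0.223] pointing down, gripper open.
Joint ranges: [-172.04, 172.04], [-51.8, 120.97], [4.93, 147.93], [-75.15, 255.16], [6.16, 154.13], [-145.62, 145.62]. Speed limits (degrees/s): [136.94, 136.94, 172.46, 180, 180, 180].

### API

Orientations are given as [roll, pitch, yaw] about the fixed x, y, z axes, in that order (R = Rz(yaw) Ry(pitch) Rx(roll)).
In Python, from plant import robot gives the robot as it stands.
- The arm moves only by the shell command python3 -m crank 'ROWS'. ROWS is JSON, a list of rows, each a list of 5 numbers: the shift along the world's x, y, z in units of 50 mm (1.0 is 50 mm), then the turn about the world's z in units of 8 degrees (1.0 is 8 degrees), then the gripper's target within -1 to 1 (shut at 1, half-way at 0, fully open at -1). In form: [[x, y, z, roll, claw], ...]. A call has 1 to 20 rows; each row is the pose to reach, as a shift and turn from the pose measured when the call began; what a row does not reach only later rows make up. A row lasts 1/8 s, in which the tool goes at most 62.5 mm and 10.7 degrees, less where a joint would pass 70% of its speed; a pose out of reach is approached as far as the arm can. A call with a gripper value outside its range is refused whole. The fingers move at their own pace and stop on an object; the grip force is fixed at half the most. Time passes only in rows, so rows that repeat a pose let the fingers close. It gives the time, the measured TCP pose, the force and the opening at its end, in the units of the state.
- robot.read_state(): the state, without advancing time (a new reading comes with each control period).
- robot.get_image(name): name is "scene" or "top"; returns the picture (400x640x3 uint8, red, green, blue); there is no depth.
- robot.camera_params(name): a dict with "camera_matrix" (3x3 intrinsics, pixels), "R" (3x3) and "t" (3): a world point X has camera coordinates R X + t. Camera axes: x right, y down, z forward; pixel columns grow to the right and rows downward; lengths in m; the calibration is good to about 2 mm. A picture is of the moment at which its call begins. camera_params takes no time and is no camera call.
- robot.close_job(): hands the job in, once; it reports no verdict.
The state is a dict: "clock": time; "qpos": joint angles; "joint_vel": joint speeds; "tau": joint torques, N m; "position": TCP position; "tcp_rot": TCP orientation; "ft_force": force on the tool from outside, world axes, zero at the start; "ft_torque": the same for the moment, N m; "width": opening from 0.0 (shut) to 1.0 (fully open).
Only numpy, scipy, OpenCV 4.12 (cv2) and the standard library are available. Lean on these libraries where they do the work, as an engineer would, in place of code of your own. Each camera call takes 0.05 s, during which the arm holds its last target. There are 200 camera calls.

## Working session

There is one attempt and no reset: what is moved stays moved. The work goes in short steps, Python scripts to look and compute and a shell command to move; the robot and the scene stay as the last step left them, time stands still between calls to the robot, and variables do not carry over. Pictures are saved under pics/ and viewed, about 8 in all and at most 12, crops included, and the job is handed in when it is done.

```bash
ls; mkdir -p pics
python3 - <<'E'
from plant import robot
import cv2,json
s=robot.read_state(); print(s)
for n in("scene","top"):
    im=robot.get_image(n); cv2.imwrite(f"pics/{n}0.png",im[:,:,::-1])
    p=robot.camera_params(n); print(n,{k:v.tolist() if hasattr(v,'tolist') else v for k,v in p.items()})
E
```

```text
pics
{'clock': 0.0, 'qpos': array([ 6.27379587e+01,  2.42854494e+01,  9.34289706e+01,  1.39392701e-03,
        6.23704107e+01, -1.08900227e+00]), 'joint_vel': array([ 0.01273796,  0.03699909, -0.05664301, -0.04807292,  0.08368575,
       -0.01913769]), 'tau': array([-3.22026935e-04, -5.44623756e+01, -2.73675835e+01,  6.43165922e-02,
        2.26949737e-02, -1.61694770e-04]), 'position': array([0.27541211, 0.56046334, 0.22190747]), 'tcp_rot': array([-9.00847919e+01,  2.84604012e-03, -2.61736885e+01]), 'ft_force': array([0.29434065, 0.42914761, 0.43395782]), 'ft_torque': array([ 0.03478923, -0.00713717,  0.0138345 ]), 'width': 0.9988257140171121}
scene {'camera_matrix': [[415.8746189448105, 0.0, 315.15341553137046], [0.0, 415.8746189448105, 200.40113379554194], [0.0, 0.0, 1.0]], 'R': [[0.4130587547710501, 0.9106640191534083, -0.008573758006266943], [0.6898278260121867, -0.3190106346095459, -0.6498998272544123], [-0.594575508717177, 0.26253239652541027, -0.7599715160506575]], 't': [-0.23491347182494635, -0.2526965483486754, 1.3496553997739609]}
top {'camera_matrix': [[407.3849478367365, 0.0, 324.5348155766476], [0.0, 407.3849478367365, 203.17617297945776], [0.0, 0.0, 1.0]], 'R': [[-0.026426290259755375, -0.9995982866199155, 0.010242878972082892], [-0.9976165290277434, 0.025717782338364963, -0.06403012324081898], [0.0637409773516624, -0.011910543989510388, -0.9978953987007501]], 't': [0.03951469073312701, 0.45781514382742783, 1.1739531400764067]}
```

View pics/scene0.png

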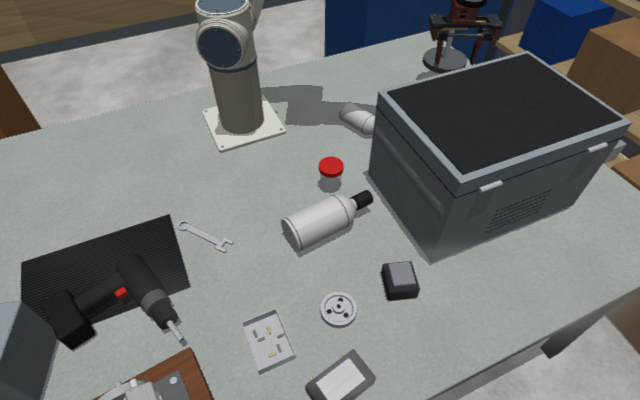

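View pics/top0.png

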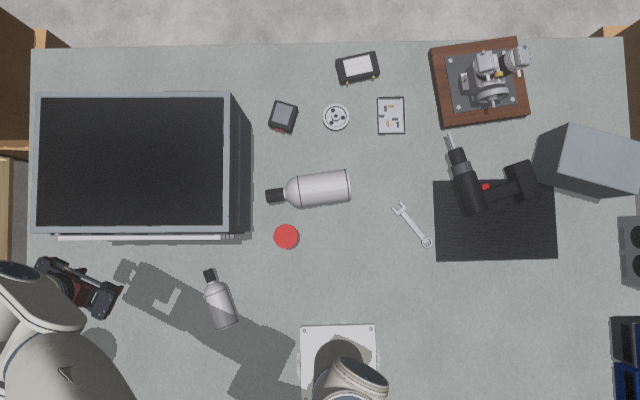

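The scene view (640x400) shows a large silver bottle at about (320,220) with its black cap at (362,199). A smaller bottle lies at (355,118), partly hidden by the chest. In the top view the candidates are:
- **Large bottle:** body at (320,190), cap at (275,195).
- **Small look-alike:** (219,300), cap at (209,275).

I choose the larger one. I'll measure it together with the chest side, then check the choice in a close crop.

```bash
cat > h.py <<'E'
import numpy as np, cv2
from plant import robot
def ray(n,uv,z):
    p=robot.camera_params(n);K,R,t=[np.array(p[k]) for k in("camera_matrix","R","t")]
    c=-R.T@t; d=R.T@np.linalg.inv(K)@np.array([uv[0],uv[1],1.]); return c+d*(z-c[2])/d[2]
def pix(n,X):
    p=robot.camera_params(n);K,R,t=[np.array(p[k]) for k in("camera_matrix","R","t")]
    q=K@(R@np.array(X)+t); return q[:2]/q[2]
E
python3 - <<'E'
from h import *
im=cv2.imread("pics/top0.png"); sc=cv2.imread("pics/scene0.png")
g=cv2.cvtColor(im,cv2.COLOR_BGR2GRAY)
# cap: dark blob near (275,195); body: bright blob
roi=np.zeros_like(g); roi[165:215,258:358]=1
for nm,m in(("cap",(g<70)),("body",(g>165))):
    k,l,st,ce=cv2.connectedComponentsWithStats((m&(roi>0)).astype(np.uint8))
    i=1+st[1:,4].argmax(); pts=np.argwhere(l==i)[:,::-1].astype(np.float32)
    W=np.array([ray("top",p,.045)[:2] for p in pts],np.float32)
    r=cv2.minAreaRect(W); vx,vy,x0,y0=cv2.fitLine(W,cv2.DIST_L2,0,.01,.01).ravel()
    print(nm,st[i],ce[i],W.mean(0),r,"dir deg",np.degrees(np.arctan2(vy,vx)))
print(g[120,222:262]);print(g[210,222:262])
a=cv2.resize(im[80:250,200:360],None,fx=3.5,fy=3.5,interpolation=cv2.INTER_CUBIC)
b=cv2.resize(sc[70:270,270:450],None,fx=3,fy=3,interpolation=cv2.INTER_CUBIC)
cv2.imwrite("pics/c1.png",a); cv2.imwrite("pics/c2.png",b)
E
```

```text
cap [265 188  19  15 181] [274.25966851 194.82872928] [0.4841959  0.17013998] ((0.4838564097881317, 0.17003196477890015), (0.035664379596710205, 0.04943779855966568), 8.032781600952148) dir deg -82.330574
body [ 299  172   49   29 1090] [322.83027523 186.25412844] [0.50519    0.03147416] ((0.5049693584442139, 0.03170058876276016), (0.06784092634916306, 0.1354384422302246), 5.735688209533691) dir deg -84.18938
[ 60  90 153 153 152 154 154 145  69  67  66  66  63  65  68  64  74  81
  74  67  70  68  69  67  69  71  70 147 159 163 161 164 163 163 161 163
 163 160 163 163]
[ 84 159 160 162 159 163 154  65  63  63  64  58  62  60  67  65  73  72
  65  68  62  66  68  67  64  63  64  68  86 107 114 158 159 158 159 161
 162 164 159 161]
```

View pics/c1.png

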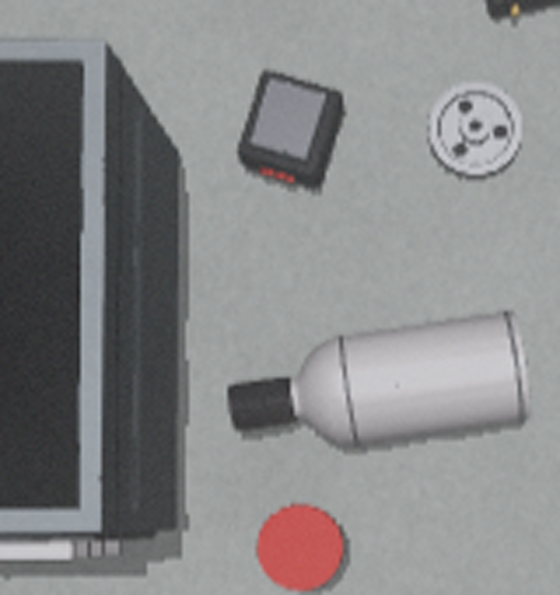

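View pics/c2.png

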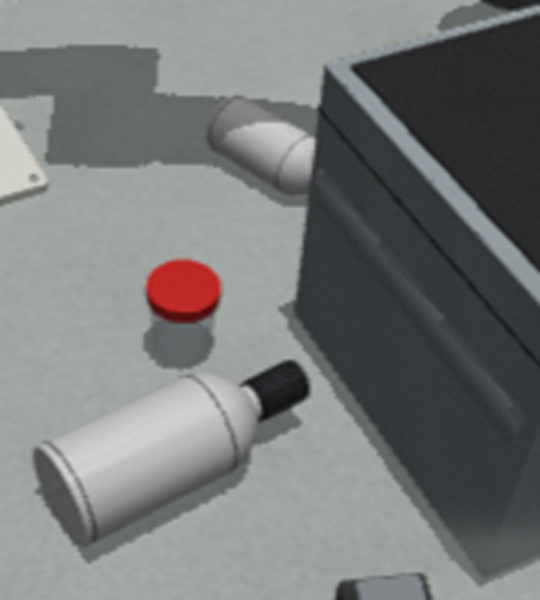

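The close crop confirms the large bottle: smooth silver body, black cap at top-view (275,195), cap towards the chest. The red-lidded jar at (286,237) is close beside the cap. The chest's bottom edge runs from about (251.4,124) to (250.6,231), with a bead partway up the side.

Run:
```python
from h import *
f=lambda n,u,v,z:print(n,(u,v),z,ray(n,(u,v),z).round(4))
f("top",251.4,124.3,0);f("top",250.6,230.9,0)
f("scene",431.7,264,0);f("scene",369,174,0)
f("top",230.2,92,.29);f("top",229.4,231.5,.29);f("scene",380,91.7,.29)
f("scene",270+515/3,70+430/3,.16)
f("top",286,236.6,.081);f("scene",331,166,.081)   # jar lid
f("top",275.4,195.4,.045);f("top",348,185.1,.045) # cap centre, base centre
f("scene",270+280/3,70+390/3,.045);f("scene",270+67/3,70+492/3,.045)
f("top",283,116,.056);f("top",336,117,.024)
for u,v in((340,338),(510,312),(355,450),(525,425)): f("top",200+u/3.5,80+v/3.5,.045)
print(pix("scene",[.484,.17,.045]))
```

```text
top (251.4, 124.3) 0 [0.701  0.2393 0.    ]
top (250.6, 230.9) 0 [0.3837 0.2464 0.    ]
scene (431.7, 264) 0 [0.7015 0.2467 0.    ]
scene (369, 174) 0 [0.3755 0.2574 0.    ]
top (230.2, 92) 0.29 [0.6998 0.2386 0.29  ]
top (229.4, 231.5) 0.29 [0.3834 0.244  0.29  ]
scene (380, 91.7) 0.29 [0.3898 0.2488 0.29  ]
scene (441.66666666666663, 213.33333333333334) 0.16 [0.674  0.2522 0.16  ]
top (286, 236.6) 0.081 [0.3655 0.1362 0.081 ]
scene (331, 166) 0.081 [0.3732 0.1355 0.081 ]
top (275.4, 195.4) 0.045 [0.4825 0.1669 0.045 ]
top (348, 185.1) 0.045 [ 0.5067 -0.0404  0.045 ]
scene (363.3333333333333, 200.0) 0.045 [0.4875 0.1735 0.045 ]
scene (292.3333333333333, 234.0) 0.045 [ 0.5106 -0.0337  0.045 ]
top (283, 116) 0.056 [0.7081 0.1399 0.056 ]
top (336, 117) 0.024 [ 0.7105 -0.0127  0.024 ]
top (297.1428571428571, 176.57142857142856) 0.045 [0.5348 0.104  0.045 ]
top (345.7142857142857, 169.14285714285714) 0.045 [ 0.5526 -0.0352  0.045 ]
top (301.42857142857144, 208.57142857142858) 0.045 [0.4431 0.0939 0.045 ]
top (350.0, 201.42857142857144) 0.045 [ 0.4599 -0.0446  0.045 ]
[361.47347144 199.51021906]
```

```bash
python3 -m crank '[[0,0,1.2,0,-0.4],[0,0,2.4,0,-0.4],[0,0,2.8,0,-0.4],[0.4,-0.8,2.8,-0.7,-0.4],[0.8,-1.6,2.8,-1.4,-0.4],[1.3,-2.4,2.8,-2.1,-0.4],[1.7,-3.2,2.8,-2.8,-0.4],[2.1,-4.1,2.8,-3.6,-0.4],[2.5,-4.9,2.8,-4.3,-0.4],[3,-5.7,2.8,-5,-0.4],[3.4,-6.5,2.8,-5.7,-0.4],[3.8,-7.3,2.8,-6.4,-0.4],[4.23,-8.11,2.8,-7.1,-0.4],[4.23,-8.11,2.2,-7.1,-0.4],[4.23,-8.11,1.4,-7.1,-0.4],[4.23,-8.11,0.5,-7.1,-0.4],[4.23,-8.11,-0.6,-7.1,-0.4],[4.23,-8.11,-1.2,-7.1,-0.4],[4.23,-8.11,-1.2,-7.1,-0.4],[4.23,-8.11,-1.2,-7.1,-0.4]]'
python3 - <<'E'
from h import *
s=robot.read_state(); print(s["qpos"].round(1),s["width"],s["clock"])
im=robot.get_image("scene"); cv2.imwrite("pics/p5.png",cv2.resize(im[100:280,240:460,::-1],None,fx=3,fy=3,interpolation=cv2.INTER_CUBIC))
im=robot.get_image("top"); cv2.imwrite("pics/p5t.png",cv2.resize(im[110:260,200:370,::-1],None,fx=3.5,fy=3.5,interpolation=cv2.INTER_CUBIC))
E
```

```text
clock: 2.6
position: [0.4877, 0.1552, 0.163]
tcp_rot: [-90.0, 0.0, -83.0]
ft_force: [0.0, 0.6, -0.6]
width: 0.699
[ 16.3  19.6 110.2   0.   50.2   9.3] 0.6985698314303259 2.6
```

View pics/p5.png

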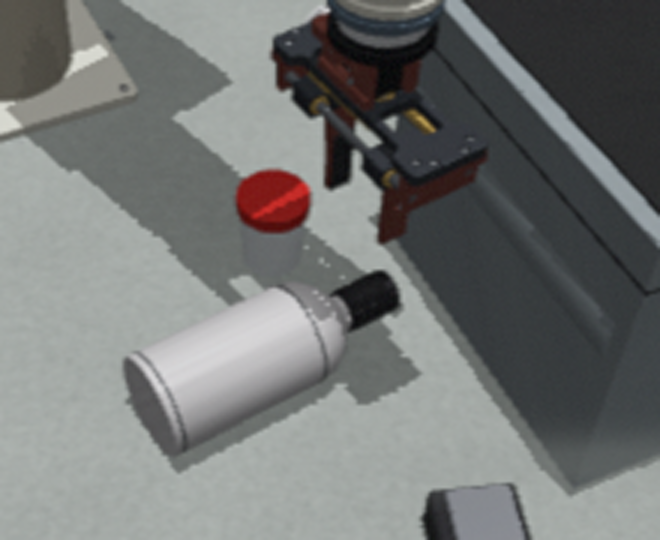

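The picture shows the open gripper above the cap. The fingers at about (340,170) and (395,220) straddle it, the jar at (272,200) is clear, and the gripper's 178 mm plate runs along the wall. Next I descend and grip.

```bash
python3 -m crank '[[0,0,-0.8,0,-0.4],[0,0,-1.6,0,-0.4],[0,0,-2.3,0,-0.4],[0,0,-2.66,0,-0.4],[0,0,-2.66,0,-0.4],[0,0,-2.66,0,0],[0,0,-2.66,0,1],[0,0,-2.66,0,1],[0,0,-2.66,0,1],[0,0,-2.66,0,1]]'
python3 - <<'E'
from h import *
im=robot.get_image("scene"); cv2.imwrite("pics/p6.png",cv2.resize(im[100:280,240:460,::-1],None,fx=3,fy=3,interpolation=cv2.INTER_CUBIC))
E
```

```text
clock: 3.95
position: [0.4886, 0.1556, 0.0312]
tcp_rot: [-89.8, 0.0, -83.0]
ft_force: [0.4, 1.7, 5.6]
width: 0.425
```

View pics/p6.png

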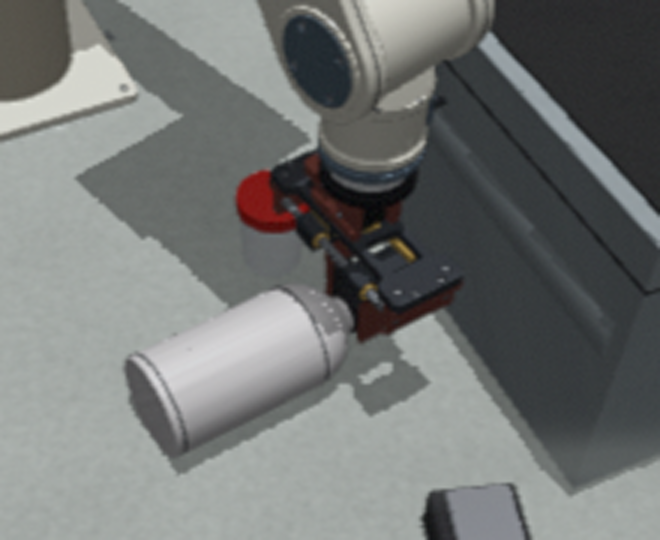

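Grip confirmed: the opening is 37.4 mm against a 38 mm cap. Next I raise the cap to about 25° with the foot on the bench, square it to the wall, and approach part of the way.

```bash
python3 -m crank '[[0,0,0.2,-0.1,1],[0,0,0.4,-0.2,1],[0,0,0.6,-0.4,1],[0,0,0.8,-0.5,1],[0,0,1,-0.7,1],[0,0,1.2,-0.8,1],[0,0,1.4,-0.9,1],[0,0.1,1.6,-1.04,1],[0,0.2,1.6,-1.04,1],[0,0.35,1.6,-1.04,1],[0,0.5,1.6,-1.04,1],[0,0.5,1.6,-1.04,1]]'
python3 - <<'E'
from h import *
im=robot.get_image("scene"); cv2.imwrite("pics/p7.png",cv2.resize(im[100:280,240:460,::-1],None,fx=3,fy=3,interpolation=cv2.INTER_CUBIC))
E
```

```text
clock: 5.5
position: [0.4887, 0.1818, 0.1112]
tcp_rot: [-89.8, 0.1, -91.3]
ft_force: [-0.6, 2.7, -0.3]
width: 0.426
```

View pics/p7.png

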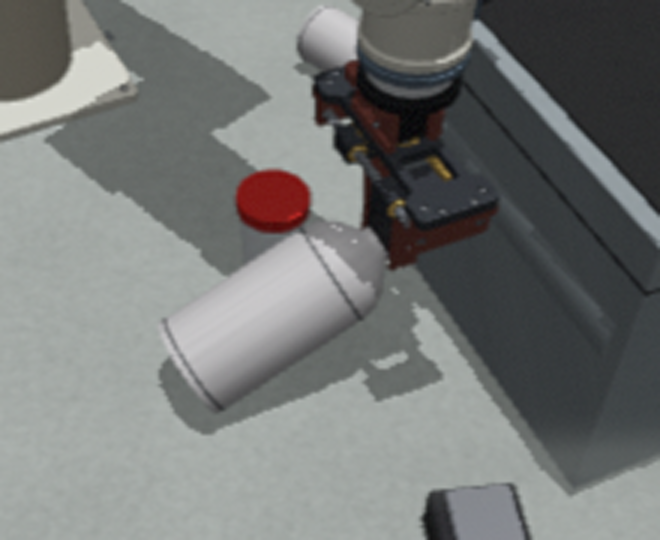

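The bottle is tilted with its cap in the fingers, and its foot is near crop (220,410), still at bench level. I'll check the foot position numerically and keep approaching gently.

```bash
python3 - <<'E'
from h import *
print(ray("scene",(240+220/3,100+410/3),0), pix("scene",[.485,.0215,0]))
E
python3 -m crank '[[0,0.06,0,0,1],[0,0.12,0,0,1],[0,0.18,0,0,1],[0,0.22,0,0,1],[0,0.26,0,0,1],[0,0.26,0,0,1]]'
```

```text
[0.50945585 0.02182155 0.        ] [309.3063535  229.63945381]
clock: 6.3
position: [0.4888, 0.1948, 0.1113]
tcp_rot: [-89.8, 0.1, -91.3]
ft_force: [-0.7, 0.2, -3.2]
width: 0.424
```

```bash
for i in 1; do python3 -m crank '[[0,0.03,0,0,1],[0,0.06,0,0,1],[0,0.06,0,0,1]]'; done; python3 -m crank '[[0,0.03,0,0,1],[0,0.06,0,0,1],[0,0.06,0,0,1]]';  python3 -m crank '[[0,0.02,0,0,1],[0,0.04,0,0,1],[0,0.04,0,0,1]]'
```

```text
clock: 6.68
position: [0.4888, 0.198, 0.1114]
tcp_rot: [-89.8, 0.1, -91.3]
ft_force: [-0.1, -0.1, -2.3]
width: 0.425
clock: 7.05
position: [0.4888, 0.1992, 0.1113]
tcp_rot: [-89.8, -0.0, -91.2]
ft_force: [0.9, -12.2, -1.0]
width: 0.427
clock: 7.42
position: [0.4888, 0.1993, 0.1113]
tcp_rot: [-89.9, -0.2, -91.2]
ft_force: [1.9, -12.2, -0.8]
width: 0.423
```

Contact is at y≈0.1990, with a stiffness of about 6 N/mm relative to the commanded target. I'll ease off to a light lean and check that it is the cap touching, not the gripper body.

```bash
python3 -m crank '[[0,0.012,0,0,1],[0,0.012,0,0,1]]'
python3 - <<'E'
from h import *
im=robot.get_image("scene"); cv2.imwrite("pics/p8.png",cv2.resize(im[110:230,330:450,::-1],None,fx=5,fy=5,interpolation=cv2.INTER_CUBIC))
# expected pixels: gripper plate bottom corners (wall side), and cap-end lowest wall-side pt
for x in(-.089,0,.089): print(pix("scene",[.4888+x,.199+.0375,.111+.080])-[330,110])
E
```

```text
clock: 7.68
position: [0.4888, 0.199, 0.1113]
tcp_rot: [-89.9, -0.3, -91.2]
ft_force: [1.8, -7.0, -1.9]
width: 0.427
[43.34307582 19.067477  ]
[62.16320136 41.36109677]
[83.14120606 66.21085982]
```

View pics/p8.png

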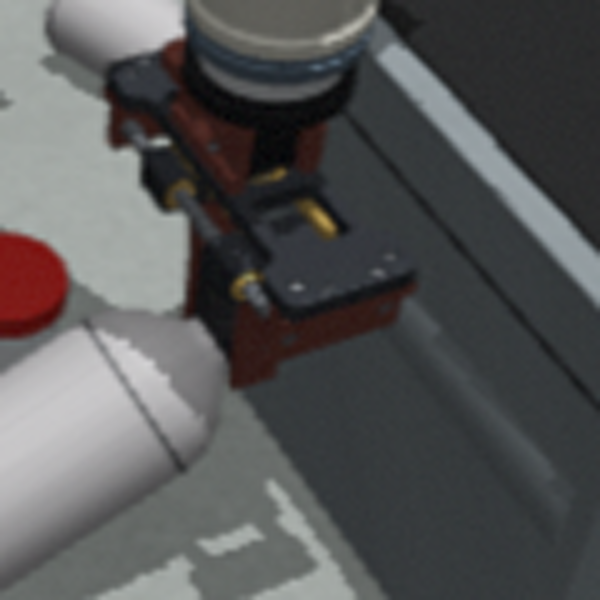

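```bash
python3 - <<'E'
from plant import robot
s=robot.read_state();print(s["ft_force"].round(2),s["ft_torque"].round(3),s["position"].round(4))
E
python3 -m crank '[[0,-0.04,0,0,1],[0,-0.04,0,0,1]]'
python3 - <<'E'
from plant import robot
s=robot.read_state();print(s["ft_force"].round(2),s["ft_torque"].round(3))
E
```

```text
[ 0.22 -6.46 -2.05] [-1.11  -0.01  -0.088] [0.4889 0.199  0.1113]
clock: 7.98
position: [0.4889, 0.1971, 0.1114]
tcp_rot: [-89.9, -0.3, -91.2]
ft_force: [0.2, -0.2, -3.9]
width: 0.428
[ 0.2  -0.22 -3.88] [0.108 0.033 0.038]
```

Run:
```python
from h import *
for h in(.08,.14,.18,.2,.22,.25,.28,.3): print(h,((pix("scene",[.4889,.199,.1113+h])-[330,110])*5).round(0))
```

```text
0.08 [241. 230.]
0.14 [256. 131.]
0.18 [266.  59.]
0.2 [272.  21.]
0.22 [278. -18.]
0.25 [287. -79.]
0.28 [ 296. -144.]
0.3 [ 303. -189.]
```

The torque change puts the contact about 195 mm below the wrist sensor. That matches the cap corner, which lies about 200 mm below it, and the gripper body would give less than 130 mm. So the wall is at y≈0.2433 here. Now I work it up.

```bash
python3 -m crank '[[0,0.04,0,0,1],[0,0.048,0,0,1],[0,0.048,0.05,0,1],[0,0.05,0.1,0,1],[0,0.05,0.15,0,1],[0,0.051,0.2,0,1],[0,0.052,0.25,0,1],[0,0.052,0.27,0,1]]'
```

```text
clock: 8.98
position: [0.4887, 0.1996, 0.1249]
tcp_rot: [-89.9, -0.3, -91.2]
ft_force: [0.0, -4.6, -7.3]
width: 0.423
```

```bash
python3 -m crank '[[0,0.012,0.05,0,1],[0,0.014,0.1,0,1],[0,0.016,0.15,0,1],[0,0.018,0.2,0,1],[0,0.018,0.22,0,1]]'; python3 -m crank '[[0,0.012,0.03,0,1],[0,0.012,0.06,0,1],[0,0.012,0.06,0,1]]'
```

```text
clock: 9.6
position: [0.4887, 0.2006, 0.1361]
tcp_rot: [-89.9, -0.3, -91.2]
ft_force: [0.2, -4.9, -7.8]
width: 0.426
clock: 9.98
position: [0.4887, 0.2011, 0.1393]
tcp_rot: [-89.9, -0.3, -91.2]
ft_force: [-1.5, -5.5, -4.8]
width: 0.429
```

```bash
python3 -m crank '[[0,0.008,0.04,0,1],[0,0.008,0.08,0,1],[0,0.008,0.08,0,1]]'; python3 -m crank '[[0,0.008,0.04,0,1],[0,0.008,0.08,0,1],[0,0.008,0.08,0,1]]'
```

```text
clock: 10.35
position: [0.4879, 0.2007, 0.1428]
tcp_rot: [-90.0, -0.4, -91.2]
ft_force: [-0.6, -7.6, -8.9]
width: 0.428
clock: 10.72
position: [0.4871, 0.2003, 0.1464]
tcp_rot: [-90.1, -0.5, -91.2]
ft_force: [-2.0, -7.9, -7.2]
width: 0.424
```

```bash
python3 -m crank '[[0.01,0.004,0.04,0,1],[0.01,0.002,0.08,0,1],[0.01,0.002,0.08,0,1]]'; python3 -m crank '[[0.01,0.006,0.04,0,1],[0.01,0.006,0.08,0,1],[0.01,0.006,0.08,0,1]]'
```

```text
clock: 11.1
position: [0.4871, 0.2, 0.1502]
tcp_rot: [-90.1, -0.5, -91.1]
ft_force: [-2.0, -6.0, -5.7]
width: 0.422
clock: 11.48
position: [0.4873, 0.2001, 0.1543]
tcp_rot: [-90.2, -0.5, -91.1]
ft_force: [-1.3, -5.8, -4.6]
width: 0.431
```

```bash
python3 -m crank '[[0.01,0.012,0.04,0,1],[0.01,0.02,0.08,0,1],[0.01,0.022,0.08,0,1]]'; python3 -m crank '[[0.01,0.014,0.04,0,1],[0.01,0.024,0.08,0,1],[0.01,0.026,0.08,0,1]]'
```

```text
clock: 11.85
position: [0.4876, 0.201, 0.1585]
tcp_rot: [-90.2, -0.6, -91.1]
ft_force: [-1.8, -5.8, -4.7]
width: 0.425
clock: 12.22
position: [0.488, 0.2021, 0.1629]
tcp_rot: [-90.2, -0.6, -91.1]
ft_force: [-1.6, -6.1, -1.4]
width: 0.425
```

```bash
python3 -m crank '[[0.01,0.016,0.04,0,1],[0.01,0.03,0.08,0,1],[0.01,0.032,0.08,0,1]]'; python3 -m crank '[[0.005,0.016,0.03,0,1],[0.005,0.03,0.06,0,1],[0.005,0.034,0.06,0,1]]'
python3 - <<'E'
from h import *
s=robot.read_state();print(s["ft_force"].round(2),s["ft_torque"].round(3))
im=robot.get_image("scene"); cv2.imwrite("pics/p9.png",cv2.resize(im[90:250,300:450,::-1],None,fx=3.7,fy=3.7,interpolation=cv2.INTER_CUBIC))
E
```

```text
clock: 12.6
position: [0.4886, 0.2038, 0.1674]
tcp_rot: [-90.2, -0.6, -91.1]
ft_force: [-1.7, -5.3, -0.8]
width: 0.43
clock: 12.98
position: [0.4891, 0.2056, 0.1708]
tcp_rot: [-90.1, -0.6, -91.1]
ft_force: [-0.6, -6.3, -1.1]
width: 0.428
[-0.58 -6.25 -1.1 ] [-0.644  0.23   0.039]
```

View pics/p9.png

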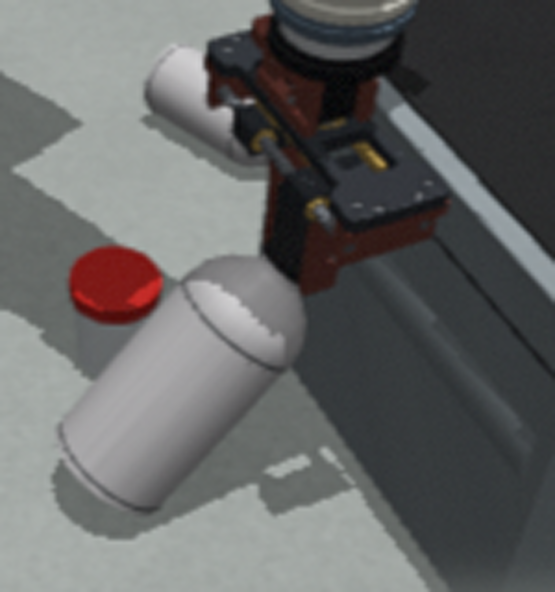

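The bottle is at about 52° with its foot on the bench. The moment arm has shortened to 0.10–0.12 m, so the gripper plate is now reaching the wall (y=0.2056). The bottle is near its balance point and leans very lightly, so I'll loosen the fingers by about 2 mm per side, back the tool off 6 mm, and regrip lower on the cap.

```bash
python3 -m crank '[[0,0,0,0,0.05],[0,0,0,0,0.05],[0,-0.04,-0.02,0,0.05],[0,-0.08,-0.04,0,0.05],[0,-0.126,-0.04,0,0.05],[0,-0.126,-0.04,0,1],[0,-0.126,-0.04,0,1],[0,-0.126,-0.04,0,1]]'
python3 - <<'E'
from h import *
s=robot.read_state();print(s["ft_force"].round(2),s["ft_torque"].round(3))
im=robot.get_image("scene"); cv2.imwrite("pics/p10.png",cv2.resize(im[90:250,300:450,::-1],None,fx=3.7,fy=3.7,interpolation=cv2.INTER_CUBIC))
a=cv2.imread("pics/p9.png").astype(int);b=cv2.imread("pics/p10.png").astype(int)
print("diff body region",np.abs(a-b)[280:520,60:280].mean())
print(ray("scene",(300+150/3.7,90+510/3.7),0))
E
```

```text
clock: 14.02
position: [0.489, 0.1991, 0.1687]
tcp_rot: [-90.2, -0.6, -91.1]
ft_force: [-0.2, -1.5, -0.6]
width: 0.422
[-0.21 -1.55 -0.55] [-0.298  0.106 -0.022]
diff body region 3.1443939393939395
[0.51339991 0.09680423 0.        ]
```

```bash
cat >> h.py <<'E'
def rayx(n,uv,x):
    p=robot.camera_params(n);K,R,t=[np.array(p[k]) for k in("camera_matrix","R","t")]
    c=-R.T@t; d=R.T@np.linalg.inv(K)@np.array([uv[0],uv[1],1.]); return c+d*(x-c[0])/d[0]
E
python3 - <<'E'
from h import *
f=lambda u,v,x:rayx("scene",(300+u/3.7,90+v/3.7),x)
a=f(108,470,.486);b=f(236,326,.488);d=b-a
print(a,b,np.linalg.norm(d),np.degrees(np.arctan2(d[2],d[1])))
E
```

```text
[0.486      0.07713323 0.02379177] [0.488      0.16680879 0.13012308] 0.139111658325518 49.857063858283034
```

View pics/p10.png

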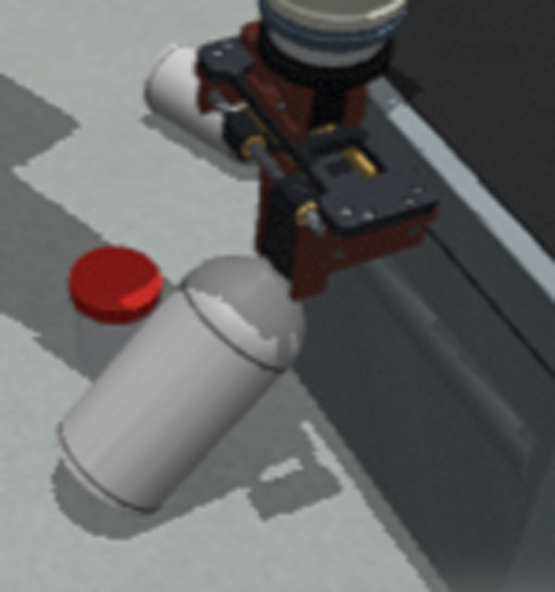

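The picture shows the bottle unmoved by the regrip, with body length 139 mm measured and tilt about 50°. The gripper plate edge at (435,205) is now clear of the wall. Continue up.

```bash
python3 -m crank '[[0,0.016,0.03,0,1],[0,0.024,0.06,0,1],[0,0.032,0.09,0,1],[0,0.04,0.12,0,1],[0,0.046,0.146,0,1],[0,0.046,0.146,0,1]]'; python3 -m crank '[[0,0.014,0.03,0,1],[0,0.024,0.06,0,1],[0,0.032,0.075,0,1],[0,0.034,0.075,0,1]]'; python3 -c "
from plant import robot
s=robot.read_state();print(s['ft_force'].round(2),s['ft_torque'].round(3))"
```

```text
clock: 14.82
position: [0.4889, 0.2014, 0.1762]
tcp_rot: [-90.2, -0.6, -91.1]
ft_force: [0.6, -2.0, -3.7]
width: 0.424
clock: 15.32
position: [0.4887, 0.2028, 0.1799]
tcp_rot: [-90.2, -0.6, -91.1]
ft_force: [-1.1, -5.5, -5.0]
width: 0.426
[-1.05 -5.47 -4.97] [-0.68   0.154  0.005]
```

```bash
python3 -m crank '[[0,0.008,0.03,0,1],[0,0.014,0.055,0,1],[0,0.016,0.055,0,1]]'
python3 - <<'E'
from h import *
s=robot.read_state();print(s["ft_force"].round(2),s["ft_torque"].round(3))
im=robot.get_image("scene"); cv2.imwrite("pics/p11.png",cv2.resize(im[90:250,300:450,::-1],None,fx=3.7,fy=3.7,interpolation=cv2.INTER_CUBIC))
E
```

```text
clock: 15.7
position: [0.4889, 0.2038, 0.183]
tcp_rot: [-90.2, -0.6, -91.1]
ft_force: [-0.4, -3.2, -3.2]
width: 0.428
[-0.38 -3.17 -3.22] [-0.482  0.22   0.051]
```

View pics/p11.png

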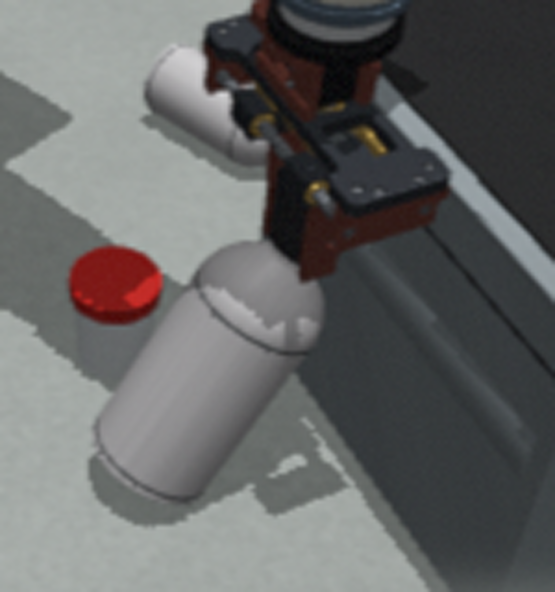

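Run:
```python
from h import *
f=lambda u,v,x:rayx("scene",(300+u/3.7,90+v/3.7),x)
for p,q in(((147,466),(256,319)),((146,470),(256,322)),((148,463),(257,316))):
    a=f(*p,.486);b=f(*q,.488);d=b-a
    print(a,b,np.linalg.norm(d),np.degrees(np.arctan2(d[2],d[1])))
```

```text
[0.486      0.10770343 0.01206314] [0.488      0.18169524 0.13019161] 0.1394027456095288 57.938314841208495
[0.486      0.10708792 0.0078596 ] [0.488      0.18200103 0.12721911] 0.1409349719467392 57.886557179163916
[0.486      0.10836275 0.015095  ] [0.488      0.18217206 0.13280983] 0.13895537849966122 57.91155108368178
```

The bottle is at about 59°, just short of its 61° balance point and leaning lightly. Now I regrip high on the cap. With TCP z≥0.2145 the gripper body rides above the 290 mm chest top, so the rest of the climb is free of the plate.

```bash
python3 -m crank '[[0,0,0,0,0.03],[0,0,0,0,0.03],[0,0,0.65,0,0.03],[0,0.1,0.65,0,0.03],[0,0.385,0.65,0,0.03],[0,0.385,0.65,0,1],[0,0.385,0.65,0,1],[0,0.385,0.65,0,1]]'
python3 - <<'E'
from h import *
s=robot.read_state();print(s["ft_force"].round(2),s["ft_torque"].round(3))
im=robot.get_image("scene"); cv2.imwrite("pics/p12.png",cv2.resize(im[90:250,300:450,::-1],None,fx=3.7,fy=3.7,interpolation=cv2.INTER_CUBIC))
a=cv2.imread("pics/p11.png").astype(int);b=cv2.imread("pics/p12.png").astype(int)
print("diff body",np.abs(a-b)[290:500,95:320].mean())
E
```

```text
clock: 16.75
position: [0.4887, 0.223, 0.2152]
tcp_rot: [-90.2, -0.6, -91.1]
ft_force: [0.4, 1.8, 1.8]
width: 0.421
[0.38 1.78 1.82] [ 0.136  0.08  -0.007]
diff body 6.160663139329806
```

Run:
```python
import cv2
a=cv2.imread("pics/p11.png",0);b=cv2.imread("pics/p12.png",0)
for (r0,r1,c0,c1) in((400,510,90,215),(280,380,190,330)):
    t=a[r0:r1,c0:c1]; m=cv2.matchTemplate(b[r0-25:r1+25,c0-25:c1+25],t,cv2.TM_CCOEFF_NORMED)
    _,v,_,p=cv2.minMaxLoc(m); print("shift px(x3.7)",p[0]-25,p[1]-25,v)
```

```text
shift px(x3.7) -1 1 0.9909283518791199
shift px(x3.7) -1 1 0.8359652161598206
```

The bottle stayed put (under 0.3 px of shift) and the high grip holds at 37 mm. Continue up the wall.

```bash
python3 -m crank '[[0,0.01,0.03,0,1],[0,0.01,0.06,0,1],[0,0.01,0.09,0,1],[0,0.01,0.12,0,1],[0,0.01,0.14,0,1],[0,0.01,0.14,0,1]]'; python3 -c "
from plant import robot
s=robot.read_state();print(s['ft_force'].round(2),s['ft_torque'].round(3))"; python3 -m crank '[[0,0.01,0.03,0,1],[0,0.01,0.05,0,1],[0,0.01,0.07,0,1],[0,0.01,0.07,0,1]]'
```

```text
clock: 17.55
position: [0.4888, 0.2235, 0.2223]
tcp_rot: [-90.2, -0.6, -91.1]
ft_force: [-0.7, -0.8, -4.4]
width: 0.424
[-0.75 -0.8  -4.4 ] [0.083 0.121 0.017]
clock: 18.05
position: [0.4887, 0.2239, 0.2259]
tcp_rot: [-90.2, -0.6, -91.1]
ft_force: [-0.4, -1.8, -4.2]
width: 0.425
```

```bash
python3 -m crank '[[0,0.02,0.0,0,1],[0,0.02,0.0,0,1]]';python3 -m crank '[[0,0.02,0.0,0,1],[0,0.02,0.0,0,1]]'
python3 - <<'E'
from h import *
s=robot.read_state();print(s['ft_force'].round(2),s['ft_torque'].round(3))
im=robot.get_image("scene"); cv2.imwrite("pics/p13.png",cv2.resize(im[90:250,300:450,::-1],None,fx=3.7,fy=3.7,interpolation=cv2.INTER_CUBIC))
E
```

```text
clock: 18.3
position: [0.4887, 0.2242, 0.2259]
tcp_rot: [-90.2, -0.7, -91.1]
ft_force: [-0.2, -4.8, -3.9]
width: 0.429
clock: 18.55
position: [0.4887, 0.2243, 0.2258]
tcp_rot: [-90.2, -0.8, -91.1]
ft_force: [0.6, -6.3, -3.0]
width: 0.424
[ 0.63 -6.27 -3.04] [-1.005  0.021 -0.022]
```

View pics/p13.png

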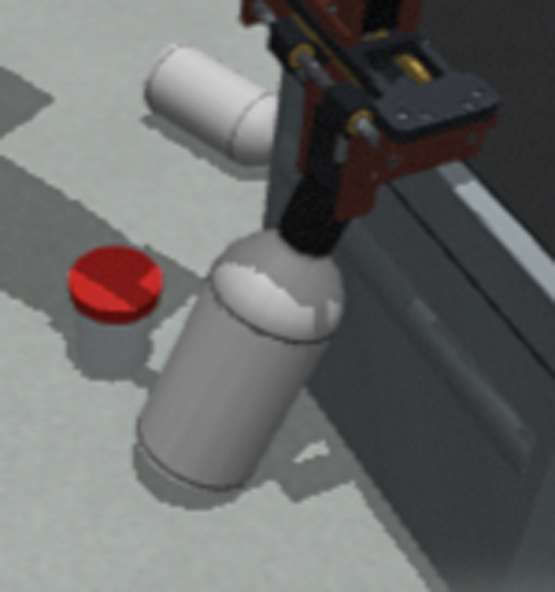

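The last picture (12th) shows the bottle steep against the wall with its foot on the bench, the cap held near its end, and the gripper plate above the chest rim. I'll compute the tilt from its edges: base midpoint (191,460), seam midpoint (272,315).

```bash
python3 - <<'E'
from h import *
f=lambda u,v,x:rayx("scene",(300+u/3.7,90+v/3.7),x)
a=f(191,460,.486);b=f(272,315,.488);d=b-a
print(a,b,np.linalg.norm(d),np.degrees(np.arctan2(d[2],d[1])))
E
python3 -m crank '[[0,0.014,0.01,0,1],[0,0.014,0.02,0,1],[0,0.014,0.03,0,1],[0,0.014,0.03,0,1]]'
```

```text
[4.86000000e-01 1.43268806e-01 1.36184364e-04] [0.488      0.19386524 0.12865838] 0.13813745069774383 68.51150340024078
clock: 19.1
position: [0.4882, 0.2244, 0.2269]
tcp_rot: [-90.3, -0.9, -91.1]
ft_force: [-0.2, -5.9, -6.4]
width: 0.424
```

```bash
python3 -m crank '[[0,0.012,0.01,0,1],[0,0.012,0.02,0,1],[0,0.012,0.03,0,1],[0,0.012,0.03,0,1]]'
python3 - <<'E'
from h import *
s=robot.read_state();print(s['ft_force'].round(2),s['ft_torque'].round(3))
im=robot.get_image("scene"); cv2.imwrite("pics/p14.png",im[:,:,::-1])
a=cv2.imread("pics/p13.png",0); b=cv2.resize(cv2.cvtColor(im[90:250,300:450],cv2.COLOR_RGB2GRAY),None,fx=3.7,fy=3.7,interpolation=cv2.INTER_CUBIC)
for (r0,r1,c0,c1) in((410,500,130,260),(290,350,205,345)):
    t=a[r0:r1,c0:c1]; m=cv2.matchTemplate(b[r0-30:r1+30,c0-30:c1+60],t,cv2.TM_CCOEFF_NORMED)
    _,v,_,p=cv2.minMaxLoc(m); print("shift",p[0]-30,p[1]-30,round(v,3))
E
```

```text
clock: 19.6
position: [0.4879, 0.2248, 0.2282]
tcp_rot: [-90.3, -0.9, -91.1]
ft_force: [-0.7, -5.1, -7.5]
width: 0.421
[-0.68 -5.13 -7.49] [-0.776  0.151  0.012]
shift 15 -5 0.934
shift 3 -2 0.955
```

```bash
cat >> h.py <<'E'
def tilt(p,q,xs=(.486,.488)):
    f=lambda u,v,x:rayx("scene",(300+u/3.7,90+v/3.7),x)
    a=f(*p,xs[0]);b=f(*q,xs[1]);d=b-a
    return a.round(4),b.round(4),np.linalg.norm(d).round(4),np.degrees(np.arctan2(d[2],d[1])).round(1)
E
python3 -c "
from h import *
print(tilt((206,455),(275,313)))"
python3 -m crank '[[0.01,0.012,0.005,0,1],[0.01,0.014,0.01,0,1],[0.01,0.014,0.015,0,1],[0.01,0.014,0.015,0,1]]'
python3 - <<'E'
from h import *
s=robot.read_state();print(s['ft_force'].round(2),s['ft_torque'].round(3))
im=robot.get_image("scene"); cv2.imwrite("pics/p15.png",im[:,:,::-1])
a=cv2.imread("pics/p13.png",0); b=cv2.resize(cv2.cvtColor(im[90:250,300:450],cv2.COLOR_RGB2GRAY),None,fx=3.7,fy=3.7,interpolation=cv2.INTER_CUBIC)
P=[]
for (r0,r1,c0,c1),q in(((410,500,130,260),(191,460)),((290,350,205,345),(272,315))):
    t=a[r0:r1,c0:c1]; m=cv2.matchTemplate(b[r0-30:r1+30,c0-30:c1+60],t,cv2.TM_CCOEFF_NORMED)
    _,v,_,p=cv2.minMaxLoc(m); print("shift",p[0]-30,p[1]-30,round(v,3)); P.append((q[0]+p[0]-30,q[1]+p[1]-30))
print(tilt(*P))
E
```

```text
(array([ 0.486 ,  0.1554, -0.0005]), array([0.488 , 0.196 , 0.1296]), np.float64(0.1363), np.float64(72.7))
clock: 20.15
position: [0.4879, 0.2249, 0.2285]
tcp_rot: [-90.4, -1.0, -91.1]
ft_force: [-0.6, -6.7, -9.4]
width: 0.426
[-0.63 -6.7  -9.35] [-0.874  0.103  0.009]
shift 18 -6 0.924
shift 4 -2 0.949
(array([ 0.486 ,  0.1579, -0.0006]), array([0.488 , 0.1968, 0.1293]), np.float64(0.1356), np.float64(73.3))
```

```bash
cat > look.py <<'E'
from h import *
s=robot.read_state();print(s['ft_force'].round(2),s['ft_torque'].round(3),s['position'].round(4))
im=robot.get_image("scene")
a=cv2.imread("pics/p13.png",0); b=cv2.resize(cv2.cvtColor(im[90:250,300:450],cv2.COLOR_RGB2GRAY),None,fx=3.7,fy=3.7,interpolation=cv2.INTER_CUBIC)
P=[]
for (r0,r1,c0,c1),q in(((410,500,130,260),(191,460)),((290,350,205,345),(272,315))):
    t=a[r0:r1,c0:c1]; m=cv2.matchTemplate(b[r0-50:r1+40,c0-60:c1+90],t,cv2.TM_CCOEFF_NORMED)
    _,v,_,p=cv2.minMaxLoc(m); print("shift",p[0]-60,p[1]-50,round(v,3)); P.append((q[0]+p[0]-60,q[1]+p[1]-50))
print(tilt(*P))
E
python3 -m crank '[[0.01,0.006,0.008,0,1],[0.01,0.006,0.016,0,1],[0.01,0.006,0.016,0,1]]'; python3 look.py
```

```text
clock: 20.58
position: [0.4881, 0.225, 0.2291]
tcp_rot: [-90.4, -1.0, -91.1]
ft_force: [-1.1, -5.2, -7.0]
width: 0.427
[-1.09 -5.17 -7.03] [-0.75   0.201 -0.034] [0.4881 0.225  0.2291]
shift 21 -7 0.911
shift 5 -3 0.943
(array([ 0.486 ,  0.1603, -0.0008]), array([0.488 , 0.1975, 0.1299]), np.float64(0.1359), np.float64(74.1))
```

```bash
python3 -m crank '[[0.01,0.006,0.006,0,1],[0.01,0.006,0.009,0,1],[0.01,0.006,0.009,0,1]]'; python3 look.py
```

```text
clock: 21.0
position: [0.4881, 0.225, 0.2293]
tcp_rot: [-90.5, -1.1, -91.1]
ft_force: [-0.5, -5.5, -8.5]
width: 0.426
[-0.5  -5.48 -8.49] [-0.743  0.187  0.043] [0.4881 0.225  0.2293]
shift 21 -7 0.912
shift 5 -3 0.94
(array([ 0.486 ,  0.1603, -0.0008]), array([0.488 , 0.1975, 0.1299]), np.float64(0.1359), np.float64(74.1))
```

At about 75° and leaning lightly, further lift no longer turns it, so I let it down now. The cap follows the arc about the foot's wall-side edge, slowly.

```bash
python3 -m crank '[[0.005,-0.05,-0.004,0,1],[0.005,-0.1,-0.004,0,1],[0.005,-0.16,-0.004,0,1],[0.005,-0.22,-0.004,0,1],[0.005,-0.28,-0.004,0,1],[0.005,-0.34,-0.004,0,1],[0.005,-0.4,-0.006,0,1],[0.005,-0.46,-0.008,0,1],[0.005,-0.52,-0.01,0,1],[0.005,-0.58,-0.012,0,1],[0.005,-0.64,-0.016,0,1],[0.005,-0.7,-0.02,0,1],[0.005,-0.7,-0.02,0,1]]'; python3 look.py
```

```text
clock: 22.68
position: [0.4885, 0.1898, 0.2285]
tcp_rot: [-90.5, -1.0, -91.1]
ft_force: [-0.0, -0.2, 5.5]
width: 0.42
[-0.01 -0.19  5.53] [-0.046  0.025 -0.023] [0.4885 0.1898 0.2285]
shift 26 -10 0.688
shift 8 8 0.722
(array([0.486 , 0.1642, 0.0006]), array([0.488 , 0.2012, 0.1178]), np.float64(0.1229), np.float64(72.5))
```

```bash
python3 -m crank '[[0,-0.06,0.004,0,1],[0,-0.12,0,0,1],[0,-0.18,-0.004,0,1],[0,-0.24,-0.01,0,1],[0,-0.3,-0.018,0,1],[0,-0.36,-0.026,0,1],[0,-0.36,-0.026,0,1]]'
python3 - <<'E'
from h import *
s=robot.read_state();print(s['ft_force'].round(2),s['ft_torque'].round(3))
im=robot.get_image("scene");cv2.imwrite("pics/p16.png",im[:,:,::-1])
g=cv2.cvtColor(im,cv2.COLOR_RGB2GRAY)
# predicted base / seam silhouettes for upright bottle at tool xy
x,y=s['position'][:2]
for z in(0.005,.07,.14):
    c=pix("scene",[x,y,z]); r=int(c[1]); print(z,c.round(1),g[r,int(c[0])-26:int(c[0])+27].tolist())
E
```

```text
clock: 23.6
position: [0.4883, 0.1717, 0.2269]
tcp_rot: [-90.5, -1.1, -91.1]
ft_force: [0.0, 1.2, -4.4]
width: 0.427
[ 0.04  1.19 -4.36] [0.205 0.083 0.006]
0.005 [361.7 210.3] [119, 105, 105, 107, 108, 106, 98, 85, 83, 86, 89, 91, 93, 94, 97, 96, 95, 96, 98, 99, 101, 101, 100, 99, 98, 95, 91, 91, 91, 91, 89, 89, 87, 88, 87, 88, 86, 86, 83, 82, 82, 118, 161, 173, 171, 167, 168, 170, 171, 170, 169, 168, 158]
0.07 [363.6 194. ] [169, 154, 119, 105, 105, 105, 97, 83, 82, 84, 86, 86, 88, 88, 90, 91, 90, 91, 90, 90, 96, 101, 101, 101, 100, 97, 90, 92, 90, 90, 90, 89, 89, 86, 87, 86, 87, 86, 86, 84, 83, 80, 84, 97, 103, 82, 63, 58, 58, 58, 59, 58, 57]
0.14 [365.9 174.7] [41, 63, 91, 107, 110, 109, 100, 83, 83, 93, 99, 104, 107, 111, 113, 114, 117, 120, 123, 122, 123, 125, 125, 128, 129, 132, 130, 131, 133, 131, 130, 128, 126, 125, 125, 124, 123, 124, 130, 127, 120, 112, 108, 104, 92, 68, 58, 57, 57, 58, 58, 57, 58]
```

The edge analysis puts the base centre at y≈0.163, with about 2° of tilt left (roughly 8 mm at the cap). I finish the let-down slowly.

```bash
python3 -m crank '[[0,-0.03,-0.004,0,1],[0,-0.06,-0.01,0,1],[0,-0.09,-0.016,0,1],[0,-0.12,-0.024,0,1],[0,-0.15,-0.032,0,1],[0,-0.165,-0.038,0,1],[0,-0.165,-0.044,0,1],[0,-0.165,-0.044,0,1]]'
cat > up.py <<'E'
from h import *
s=robot.read_state();print(s['ft_force'].round(2),s['ft_torque'].round(3),s['position'].round(4))
g=cv2.cvtColor(robot.get_image("scene"),cv2.COLOR_RGB2GRAY)
x,y=s['position'][:2]
for z in(0.005,.04,.09,.135):
    c=pix("scene",[x,y,z]); P=robot.camera_params("scene"); dep=(np.array(P["R"])@[x,y,z]+P["t"])[2]
    r=int(round(c[1])); c0=int(c[0])-28; row=cv2.blur(g,(1,1))[r].astype(int)
    L=c0+np.argmin(np.diff(row[c0:c0+18])); print(z,"axis",c.round(1),"halfw",round(415.9*.045/dep,1),"left",L+.5,"centre-axis",round(L+.5+415.9*.045/dep-c[0],1),row[L-2:L+4])
E
python3 up.py
```

```text
clock: 24.65
position: [0.4888, 0.1636, 0.2258]
tcp_rot: [-90.4, -1.0, -91.1]
ft_force: [-2.8, 0.0, 7.1]
width: 0.425
[-2.82  0.03  7.09] [-0.02   0.542 -0.009] [0.4888 0.1636 0.2258]
0.005 axis [359.1 211.4] halfw 17.0 left 331.5 centre-axis -10.5 [168 169 152 124 116 108]
0.04 axis [360.  202.8] halfw 17.5 left 341.5 centre-axis -1.1 [108 108 104  92  81  83]
0.09 axis [361.5 189.9] halfw 18.1 left 343.5 centre-axis 0.1 [105 103  94  81  83  83]
0.135 axis [362.9 177.3] halfw 18.7 left 343.5 centre-axis -0.7 [110 109 105  88  74  87]
```

The bottle is down on its base and upright: the axis offset is about 1 px or less at every height, and Fz +7 N was the final soft press. For the slide I'll take most of the weight, so the base only grazes the bench and doesn't trip.

```bash
python3 -m crank '[[0,0,0.008,0,1],[0,0,0.012,0,1],[0,0,0.012,0,1]]'; python3 up.py
```

```text
clock: 25.08
position: [0.4887, 0.1636, 0.226]
tcp_rot: [-90.5, -1.0, -91.1]
ft_force: [0.4, 0.7, -4.5]
width: 0.426
[ 0.36  0.7  -4.51] [0.205 0.079 0.062] [0.4887 0.1636 0.226 ]
0.005 axis [359.  211.4] halfw 17.0 left 331.5 centre-axis -10.5 [168 168 153 124 116 105]
0.04 axis [360.  202.8] halfw 17.5 left 341.5 centre-axis -1.0 [107 107 100  84  82  83]
0.09 axis [361.5 189.8] halfw 18.1 left 342.5 centre-axis -0.9 [106 105  99  85  81  83]
0.135 axis [362.9 177.3] halfw 18.7 left 343.5 centre-axis -0.7 [109 110  99  77  79  89]
```

```bash
python3 -m crank '[[0,0.03,0.008,0,1],[0,0.08,0.008,0,1],[0,0.13,0.008,0,1],[0,0.18,0.008,0,1],[0,0.23,0.008,0,1],[0,0.28,0.008,0,1],[0,0.33,0.008,0,1],[0,0.38,0.008,0,1],[0,0.43,0.008,0,1],[0,0.48,0.008,0,1],[0,0.48,0.008,0,1]]'; python3 up.py
```

```text
clock: 26.5
position: [0.4902, 0.1881, 0.2285]
tcp_rot: [-90.2, -1.0, -91.1]
ft_force: [-0.1, -1.8, 13.6]
width: 0.426
[-0.06 -1.79 13.63] [-0.649  0.342  0.021] [0.4902 0.1881 0.2285]
0.005 axis [367.4 208.8] halfw 17.0 left 341.5 centre-axis -9.0 [165 162 142  91  91  97]
0.04 axis [368.6 200.2] halfw 17.4 left 342.5 centre-axis -8.7 [103 105 102  93  90  93]
0.09 axis [370.4 187.2] halfw 18.0 left 345.5 centre-axis -6.9 [107 106 103  92  84  92]
0.135 axis [372.1 174.6] halfw 18.6 left 347.5 centre-axis -6.0 [169 168 157 117  84  73]
```

The top led by about 6° and the base stuck on the bench, so friction is too high for that load. I bring it back upright softly, then find the weight so I can slide it with the base barely loaded.

```bash
python3 -m crank '[[0,-0.04,0.01,0,1],[0,-0.09,0.01,0,1],[0,-0.14,0.004,0,1],[0,-0.19,-0.002,0,1],[0,-0.24,-0.01,0,1],[0,-0.29,-0.02,0,1],[0,-0.34,-0.028,0,1],[0,-0.39,-0.036,0,1],[0,-0.44,-0.046,0,1],[0,-0.48,-0.054,0,1],[0,-0.5,-0.062,0,1],[0,-0.5,-0.066,0,1],[0,-0.5,-0.066,0,1]]'; python3 up.py; python3 -m crank '[[0,0,0.01,0,1],[0,0,0.016,0,1],[0,0,0.016,0,1]]';python3 -m crank '[[0,0,0.016,0,1],[0,0,0.02,0,1],[0,0,0.02,0,1]]'; python3 up.py
```

```text
clock: 28.18
position: [0.4906, 0.1631, 0.2258]
tcp_rot: [-90.2, -1.0, -91.1]
ft_force: [-0.9, -1.3, 5.8]
width: 0.417
[-0.86 -1.25  5.83] [-0.031  0.636 -0.017] [0.4906 0.1631 0.2258]
0.005 axis [359.2 211.9] halfw 17.1 left 332.5 centre-axis -9.7 [165 162 151 119 105 104]
0.04 axis [360.2 203.4] halfw 17.5 left 341.5 centre-axis -1.2 [108 108 101  83  83  86]
0.09 axis [361.7 190.4] halfw 18.1 left 342.5 centre-axis -1.0 [105 106  97  83  80  83]
0.135 axis [363.1 177.9] halfw 18.7 left 343.5 centre-axis -0.9 [133 127 114  80  73  86]
clock: 28.6
position: [0.4904, 0.1631, 0.2262]
tcp_rot: [-90.2, -1.0, -91.1]
ft_force: [0.6, -0.6, -4.2]
width: 0.425
clock: 28.98
position: [0.4903, 0.163, 0.2271]
tcp_rot: [-90.2, -1.0, -91.1]
ft_force: [-0.5, 0.1, -5.7]
width: 0.423
[-0.48  0.05 -5.65] [0.019 0.042 0.001] [0.4903 0.163  0.2271]
0.005 axis [359.1 211.9] halfw 17.1 left 332.5 centre-axis -9.6 [165 163 151 118 104 105]
0.04 axis [360.1 203.3] halfw 17.5 left 339.5 centre-axis -3.1 [108 107 100  85  83  86]
0.09 axis [361.6 190.3] halfw 18.1 left 340.5 centre-axis -2.9 [107 107 104  91  81  82]
0.135 axis [363.  177.8] halfw 18.7 left 342.5 centre-axis -1.8 [131 134 114  75  71  86]
```

```bash
python3 -m crank '[[0,0.03,0,0,1],[0,0.08,0,0,1],[0,0.13,0,0,1],[0,0.18,0,0,1],[0,0.23,0,0,1],[0,0.28,0,0,1],[0,0.33,0,0,1],[0,0.38,0,0,1],[0,0.43,0,0,1],[0,0.46,0,0,1],[0,0.48,0,0,1],[0,0.48,0,0,1]]'; python3 up.py
```

```text
clock: 30.52
position: [0.4916, 0.1875, 0.2288]
tcp_rot: [-90.0, -1.0, -91.0]
ft_force: [0.1, -2.3, 8.3]
width: 0.423
[ 0.12 -2.26  8.26] [-0.621  0.348  0.009] [0.4916 0.1875 0.2288]
0.005 axis [367.5 209.2] halfw 17.0 left 339.5 centre-axis -11.1 [168 160 126  97  97 101]
0.04 axis [368.7 200.6] halfw 17.4 left 340.5 centre-axis -10.8 [104 106 103  97  92  98]
0.09 axis [370.5 187.6] halfw 18.0 left 343.5 centre-axis -9.0 [105 104 103  96  91  95]
0.135 axis [372.2 175.1] halfw 18.6 left 347.5 centre-axis -6.1 [170 169 151  91  69  70]
```

The top leads again because the cap swivels freely in the pads. I'll use that: with the top leading, easing the load lets the foot swing and slide in under it.

```bash
python3 -m crank '[[0,0,0.015,0,1],[0,0,0.03,0,1],[0,0,0.03,0,1]]'; python3 up.py|head -5; python3 -m crank '[[0,0,0.01,0,1],[0,0,0.016,0,1],[0,0,0.016,0,1],[0,0,0.016,0,1]]'; python3 up.py
```

```text
clock: 30.95
position: [0.4912, 0.1875, 0.2297]
tcp_rot: [-90.1, -1.0, -91.0]
ft_force: [0.8, -0.0, -5.4]
width: 0.426
[ 0.85 -0.03 -5.37] [-0.065  0.007 -0.022] [0.4912 0.1875 0.2297]
0.005 axis [367.5 209.1] halfw 17.0 left 340.5 centre-axis -10.0 [168 163 148 115 104 104]
0.04 axis [368.6 200.5] halfw 17.4 left 345.5 centre-axis -5.7 [106 107 100  84  84  89]
0.09 axis [370.4 187.5] halfw 18.0 left 347.5 centre-axis -4.9 [107 106 101  91  81  83]
0.135 axis [372.1 175. ] halfw 18.6 left 347.5 centre-axis -6.0 [169 169 154 113 104  94]
clock: 31.5
position: [0.4912, 0.1874, 0.2305]
tcp_rot: [-90.1, -1.0, -91.0]
ft_force: [0.8, 0.5, -6.2]
width: 0.424
[ 0.79  0.53 -6.23] [0.077 0.026 0.044] [0.4912 0.1874 0.2305]
0.005 axis [367.4 209.1] halfw 17.0 left 340.5 centre-axis -10.0 [168 163 149 115 103 106]
0.04 axis [368.6 200.6] halfw 17.4 left 346.5 centre-axis -4.7 [108 108  97  83  86  89]
0.09 axis [370.4 187.5] halfw 18.0 left 348.5 centre-axis -3.9 [107 105  97  83  81  84]
0.135 axis [372.1 175. ] halfw 18.6 left 347.5 centre-axis -6.0 [169 168 153 113 106  99]
```

That works: the foot moved in about 17 mm, but I've over-lifted by 2–3 mm. I lower it back to grazing and repeat in smaller lifts.

```bash
python3 -m crank '[[0,0,-0.02,0,1],[0,0.0,-0.04,0,1],[0,0.05,-0.05,0,1],[0,0.1,-0.05,0,1],[0,0.15,-0.05,0,1],[0,0.2,-0.045,0,1],[0,0.2,-0.045,0,1]]'; python3 up.py; python3 -m crank '[[0,0,0.01,0,1],[0,0,0.014,0,1],[0,0,0.014,0,1]]'; python3 up.py
```

```text
clock: 32.42
position: [0.4913, 0.1977, 0.2283]
tcp_rot: [-90.1, -1.0, -91.0]
ft_force: [0.1, -0.1, -5.5]
width: 0.424
[ 0.11 -0.11 -5.47] [0.118 0.09  0.007] [0.4913 0.1977 0.2283]
0.005 axis [370.8 207.9] halfw 16.9 left 343.5 centre-axis -10.4 [163 164 149 123 114 106]
0.04 axis [372.1 199.3] halfw 17.3 left 350.5 centre-axis -4.2 [100  98  89  79  84  90]
0.09 axis [374.  186.3] halfw 18.0 left 352.5 centre-axis -3.5 [106 106  97  81  82  83]
0.135 axis [375.8 173.7] halfw 18.6 left 349.5 centre-axis -7.7 [169 167 152 118 105 104]
clock: 32.85
position: [0.4913, 0.1975, 0.229]
tcp_rot: [-90.1, -1.0, -91.0]
ft_force: [-0.8, -0.2, -5.5]
width: 0.425
[-0.83 -0.19 -5.46] [ 0.016  0.06  -0.01 ] [0.4913 0.1975 0.229 ]
0.005 axis [370.8 207.9] halfw 16.9 left 343.5 centre-axis -10.3 [164 163 150 122 113 106]
0.04 axis [372.  199.3] halfw 17.3 left 349.5 centre-axis -5.2 [103 101  93  82  82  89]
0.09 axis [373.9 186.3] halfw 18.0 left 352.5 centre-axis -3.4 [106 103  92  79  83  88]
0.135 axis [375.8 173.7] halfw 18.6 left 349.5 centre-axis -7.7 [169 166 153 119 106 107]
```

```bash
python3 -m crank '[[0,0,-0.014,0,1],[0,0.04,-0.02,0,1],[0,0.08,-0.02,0,1],[0,0.12,-0.02,0,1],[0,0.16,-0.02,0,1],[0,0.2,-0.02,0,1],[0,0.2,-0.02,0,1]]'; python3 up.py
```

```text
clock: 33.78
position: [0.4913, 0.2073, 0.2282]
tcp_rot: [-90.1, -1.0, -91.0]
ft_force: [-0.5, -3.6, -2.8]
width: 0.427
[-0.46 -3.56 -2.79] [-0.614  0.113  0.068] [0.4913 0.2073 0.2282]
0.005 axis [374.  206.7] halfw 16.9 left 346.5 centre-axis -10.6 [165 165 150 121 111  97]
0.04 axis [375.3 198.1] halfw 17.3 left 351.5 centre-axis -6.5 [103 102  93  83  89  93]
0.09 axis [377.3 185.1] halfw 17.9 left 353.5 centre-axis -5.9 [106 106 101  90  80  85]
0.135 axis [379.3 172.5] halfw 18.5 left 351.5 centre-axis -9.2 [168 168 154 124 116 107]
```

The shoulder is now lightly touching the bead (Fy −3.6 N) with the base about 7 mm short. I let it stand upright here, then do a final short slide with the base just unloaded.

```bash
python3 -m crank '[[0,-0.04,0,0,1],[0,-0.08,-0.004,0,1],[0,-0.12,-0.01,0,1],[0,-0.16,-0.018,0,1],[0,-0.2,-0.026,0,1],[0,-0.24,-0.034,0,1],[0,-0.28,-0.042,0,1],[0,-0.31,-0.05,0,1],[0,-0.32,-0.056,0,1],[0,-0.32,-0.056,0,1]]'; python3 up.py
```

```text
clock: 35.08
position: [0.4918, 0.1914, 0.2261]
tcp_rot: [-90.0, -1.0, -91.0]
ft_force: [-1.6, -1.1, 6.5]
width: 0.421
[-1.58 -1.09  6.46] [-0.059  0.471  0.038] [0.4918 0.1914 0.2261]
0.005 axis [368.8 208.8] halfw 17.0 left 341.5 centre-axis -10.4 [165 162 148 120 114 106]
0.04 axis [370.  200.2] halfw 17.4 left 350.5 centre-axis -2.2 [102 101  94  81  80  83]
0.09 axis [371.9 187.2] halfw 18.0 left 351.5 centre-axis -2.4 [104 106 105  92  79  81]
0.135 axis [373.6 174.6] halfw 18.6 left 348.5 centre-axis -6.5 [169 170 156 120 106 105]
```

```bash
python3 -m crank '[[0,0,0.025,0,1],[0,0,0.05,0,1],[0,0,0.05,0,1],[0,0.03,0.05,0,1],[0,0.06,0.05,0,1],[0,0.09,0.05,0,1],[0,0.12,0.05,0,1],[0,0.12,0.05,0,1]]'; python3 up.py
```

```text
clock: 36.12
position: [0.4918, 0.1975, 0.2286]
tcp_rot: [-90.0, -1.0, -91.0]
ft_force: [0.8, -0.7, -5.4]
width: 0.425
[ 0.79 -0.68 -5.42] [ 0.021  0.003 -0.014] [0.4918 0.1975 0.2286]
0.005 axis [370.9 208. ] halfw 16.9 left 343.5 centre-axis -10.4 [164 164 150 122 114 106]
0.04 axis [372.1 199.4] halfw 17.3 left 350.5 centre-axis -4.3 [101 101  99  87  79  81]
0.09 axis [374.  186.4] halfw 18.0 left 352.5 centre-axis -3.5 [107 106 103  91  79  82]
0.135 axis [375.9 173.9] halfw 18.6 left 349.5 centre-axis -7.8 [170 167 152 119 106 107]
```

Still swinging. I'll set it down, open, and regrip over the full cap length; upright there is room for the plate at this height. That should hold the bottle square for the last 10 mm.

```bash
python3 -m crank '[[0,-0.03,-0.02,0,1],[0,-0.06,-0.03,0,1],[0,-0.09,-0.036,0,1],[0,-0.12,-0.042,0,1],[0,-0.14,-0.048,0,1],[0,-0.15,-0.054,0,1],[0,-0.15,-0.054,0,1]]'; python3 up.py;  python3 -m crank '[[0,0,0,0,0.8],[0,0,0,0,0.05],[0,0,0,0,-0.1],[0,0,0,0,-0.1],[0,0,0,0,-0.1]]'; python3 up.py
```

```text
clock: 37.05
position: [0.492, 0.19, 0.2264]
tcp_rot: [-90.0, -1.0, -91.0]
ft_force: [-1.1, -0.6, 2.3]
width: 0.423
[-1.08 -0.63  2.31] [-0.075  0.439 -0.006] [0.492  0.19   0.2264]
0.005 axis [368.4 209. ] halfw 17.0 left 341.5 centre-axis -10.0 [166 162 147 121 115 106]
0.04 axis [369.6 200.4] halfw 17.4 left 349.5 centre-axis -2.7 [106 102  96  82  80  82]
0.09 axis [371.4 187.4] halfw 18.0 left 351.5 centre-axis -1.9 [106 105  96  80  80  83]
0.135 axis [373.2 174.9] halfw 18.6 left 347.5 centre-axis -7.1 [170 170 155 126 116 106]
clock: 37.72
position: [0.4922, 0.1901, 0.2265]
tcp_rot: [-89.9, -1.0, -91.0]
ft_force: [-0.0, -0.1, -0.9]
width: 0.551
[-0.04 -0.11 -0.87] [-0.03   0.07   0.008] [0.4922 0.1901 0.2265]
0.005 axis [368.5 209. ] halfw 17.0 left 341.5 centre-axis -10.0 [166 162 148 121 115 107]
0.04 axis [369.7 200.5] halfw 17.4 left 348.5 centre-axis -3.8 [108 106 100  89  80  82]
0.09 axis [371.5 187.5] halfw 18.0 left 349.5 centre-axis -4.0 [104 104 103  91  80  80]
0.135 axis [373.3 174.9] halfw 18.6 left 347.5 centre-axis -7.1 [170 168 156 127 117 104]
```

Run:
```python
from h import *
im=robot.get_image("scene");cv2.imwrite("pics/p17.png",im[:,:,::-1]);g=cv2.cvtColor(im,cv2.COLOR_RGB2GRAY)
for y in(.178,.184):
  for z in(.01,.03,.06,.1): print(y,z,pix("scene",[.4915,y,z]).round(1))
for r in(212,208,204,200,196,192,188): print(r,g[r,338:396:1].tolist())
```

```text
0.178 0.01 [364.5 209.2]
0.178 0.03 [365.1 204.3]
0.178 0.06 [366.1 196.7]
0.178 0.1 [367.5 186.1]
0.184 0.01 [366.5 208.4]
0.184 0.03 [367.2 203.5]
0.184 0.06 [368.2 196. ]
0.184 0.1 [369.6 185.3]
212 [163, 164, 166, 167, 165, 163, 162, 148, 115, 102, 96, 79, 79, 84, 87, 88, 89, 91, 92, 90, 91, 93, 94, 96, 97, 97, 96, 96, 94, 88, 89, 89, 89, 88, 88, 85, 88, 86, 87, 86, 84, 84, 80, 82, 123, 164, 167, 164, 165, 168, 170, 155, 121, 108, 111, 111, 102, 80]
208 [165, 161, 149, 116, 103, 104, 104, 105, 107, 107, 95, 74, 80, 84, 85, 88, 87, 90, 93, 93, 92, 94, 94, 96, 97, 97, 97, 97, 92, 89, 90, 90, 89, 89, 88, 88, 87, 87, 88, 87, 84, 83, 82, 81, 95, 138, 169, 170, 154, 121, 106, 106, 109, 101, 82, 59, 58, 58]
204 [104, 104, 105, 106, 106, 105, 107, 106, 107, 106, 97, 83, 80, 84, 84, 87, 87, 89, 90, 93, 93, 94, 93, 95, 97, 97, 98, 97, 96, 95, 89, 90, 91, 90, 89, 88, 86, 87, 87, 87, 87, 85, 83, 82, 81, 94, 109, 108, 110, 109, 102, 82, 62, 56, 58, 57, 58, 57]
200 [104, 103, 102, 104, 106, 104, 107, 108, 108, 106, 100, 88, 80, 81, 84, 86, 86, 89, 91, 92, 94, 93, 93, 95, 97, 98, 98, 97, 97, 96
[... 158 characters left out ...]
, 106, 106, 105, 97, 79, 80, 83, 85, 87, 88, 90, 92, 94, 94, 94, 94, 95, 97, 97, 99, 97, 97, 94, 90, 89, 90, 88, 87, 88, 88, 88, 87, 86, 87, 84, 83, 82, 82, 79, 69, 59, 58, 57, 58, 57, 58, 58, 58, 56, 57]
192 [164, 163, 163, 165, 167, 166, 149, 108, 103, 105, 107, 99, 83, 77, 83, 84, 85, 87, 90, 91, 93, 92, 95, 94, 94, 96, 98, 98, 97, 95, 93, 95, 91, 92, 89, 88, 90, 88, 87, 88, 86, 86, 86, 83, 81, 86, 86, 78, 65, 58, 58, 56, 56, 58, 58, 57, 58, 57]
188 [99, 108, 113, 105, 104, 105, 107, 105, 105, 104, 104, 103, 91, 81, 81, 82, 85, 88, 89, 89, 91, 93, 92, 91, 95, 93, 92, 92, 91, 89, 90, 88, 89, 90, 87, 88, 88, 87, 85, 85, 87, 86, 86, 86, 85, 88, 90, 87, 76, 62, 56, 56, 58, 58, 58, 57, 58, 57]
```

Upright, standing free, axis at y≈0.180. Regrip centred over the full cap.

```bash
python3 -m crank '[[0,-0.1,0,0,-0.1],[0,-0.2,0,0,-0.1],[0,-0.2,-0.2,0,-0.1],[0,-0.2,-0.4,0,-0.1],[0,-0.2,-0.59,0,-0.1],[0,-0.2,-0.59,0,-0.1],[0,-0.2,-0.59,0,1],[0,-0.2,-0.59,0,1],[0,-0.2,-0.59,0,1],[0,-0.2,-0.59,0,1]]'; python3 -m crank '[[0,0,0.01,0,1],[0,0,0.02,0,1],[0,0,0.02,0,1]]'; python3 up.py
```

```text
clock: 39.08
position: [0.4919, 0.18, 0.1968]
tcp_rot: [-90.0, -1.0, -91.0]
ft_force: [-0.5, 0.1, -4.0]
width: 0.43
clock: 39.45
position: [0.4919, 0.18, 0.1977]
tcp_rot: [-90.0, -1.0, -91.0]
ft_force: [0.0, 0.1, -5.6]
width: 0.427
[ 0.01  0.07 -5.61] [-0.004  0.015  0.025] [0.4919 0.18   0.1977]
0.005 axis [365.1 210.2] halfw 17.0 left 337.5 centre-axis -10.6 [167 164 151 125 116 105]
0.04 axis [366.2 201.6] halfw 17.4 left 349.5 centre-axis 0.7 [105 102  91  78  82  82]
0.09 axis [367.9 188.6] halfw 18.1 left 350.5 centre-axis 0.7 [106 107  96  78  80  82]
0.135 axis [369.5 176.1] halfw 18.7 left 345.5 centre-axis -5.3 [143 167 157 122 108 107]
```

```bash
python3 -m crank '[[0,0,-0.006,0,1],[0,0.03,-0.006,0,1],[0,0.06,-0.006,0,1],[0,0.1,-0.006,0,1],[0,0.14,-0.006,0,1],[0,0.18,-0.006,0,1],[0,0.2,-0.006,0,1],[0,0.2,-0.006,0,1]]'; python3 up.py
```

```text
clock: 40.5
position: [0.4919, 0.19, 0.1974]
tcp_rot: [-90.0, -1.0, -91.0]
ft_force: [-0.1, 0.2, -5.8]
width: 0.43
[-0.11  0.19 -5.83] [0.024 0.003 0.014] [0.4919 0.19   0.1974]
0.005 axis [368.4 209. ] halfw 17.0 left 341.5 centre-axis -9.9 [166 161 147 116 104 104]
0.04 axis [369.6 200.4] halfw 17.4 left 352.5 centre-axis 0.3 [101 102  95  83  79  82]
0.09 axis [371.4 187.4] halfw 18.0 left 354.5 centre-axis 1.1 [107 103  91  78  82  83]
0.135 axis [373.2 174.8] halfw 18.6 left 347.5 centre-axis -7.0 [143 166 156 126 117 106]
```

Square and following. Lower it to grazing and slide the remaining distance in small steps, watching the force.

```bash
python3 -m crank '[[0,0,-0.01,0,1],[0,0.03,-0.012,0,1],[0,0.06,-0.012,0,1],[0,0.09,-0.012,0,1],[0,0.11,-0.012,0,1],[0,0.11,-0.012,0,1]]'; python3 -m crank '[[0,0.01,0,0,1],[0,0.02,0,0,1],[0,0.03,0,0,1],[0,0.03,0,0,1]]'; python3 up.py
```

```text
clock: 41.3
position: [0.4919, 0.1956, 0.1968]
tcp_rot: [-90.0, -1.0, -91.0]
ft_force: [-0.6, 0.2, -5.7]
width: 0.427
clock: 41.8
position: [0.4919, 0.1968, 0.1969]
tcp_rot: [-90.0, -1.0, -91.0]
ft_force: [0.2, -3.5, -2.7]
width: 0.426
[ 0.2  -3.46 -2.72] [-0.829 -0.019 -0.001] [0.4919 0.1968 0.1969]
0.005 axis [370.6 208.2] halfw 16.9 left 342.5 centre-axis -11.2 [162 162 149 121 112 105]
0.04 axis [371.9 199.6] halfw 17.4 left 354.5 centre-axis -0.0 [104 104  98  81  78  81]
0.09 axis [373.8 186.6] halfw 18.0 left 356.5 centre-axis 0.7 [105 101  90  78  80  84]
0.135 axis [375.6 174. ] halfw 18.6 left 348.5 centre-axis -8.5 [115 142 153 122 114 106]
```

Contact: Fy is −3.5 N, and the torque places it at z≈0.165, which is the shoulder on the bead, as snug as the wall allows. Set it down fully and release.

```bash
python3 -m crank '[[0,0.004,-0.006,0,1],[0,0.004,-0.012,0,1],[0,0.004,-0.018,0,1],[0,0.004,-0.018,0,1]]'; python3 up.py; python3 -m crank '[[0,0,0,0,0.8],[0,0,0,0,0.05],[0,0,0,0,-0.1],[0,0,0,0,-0.1]]'; python3 up.py
```

```text
clock: 42.35
position: [0.4919, 0.1968, 0.1968]
tcp_rot: [-90.0, -1.0, -91.0]
ft_force: [-4.1, -6.6, 4.6]
width: 0.429
[-4.09 -6.61  4.58] [-1.025  0.579  0.039] [0.4919 0.1968 0.1968]
0.005 axis [370.6 208.2] halfw 16.9 left 342.5 centre-axis -11.2 [162 162 150 120 113 106]
0.04 axis [371.9 199.6] halfw 17.4 left 354.5 centre-axis -0.0 [104 105  98  82  79  81]
0.09 axis [373.8 186.6] halfw 18.0 left 355.5 centre-axis -0.3 [106 106 101  90  80  79]
0.135 axis [375.6 174. ] halfw 18.6 left 348.5 centre-axis -8.5 [114 142 154 123 114 107]
clock: 42.9
position: [0.4924, 0.1972, 0.1971]
tcp_rot: [-89.9, -1.0, -91.0]
ft_force: [0.1, 0.3, -0.5]
width: 0.547
[ 0.14  0.28 -0.5 ] [-0.043  0.076  0.02 ] [0.4924 0.1972 0.1971]
0.005 axis [370.9 208.2] halfw 16.9 left 342.5 centre-axis -11.4 [162 163 151 122 112 102]
0.04 axis [372.1 199.6] halfw 17.4 left 354.5 centre-axis -0.3 [102 105  97  84  80  83]
0.09 axis [374.  186.6] halfw 18.0 left 355.5 centre-axis -0.6 [106 105 100  85  79  80]
0.135 axis [375.9 174.1] halfw 18.6 left 348.5 centre-axis -8.8 [110 136 153 123 114 106]
```

```bash
python3 -m crank '[[0,0,0.3,0,-0.1],[0,0,0.7,0,-0.1],[0,0,1.2,0,-0.3],[0,0,2.2,0,-0.5],[0,-1,2.8,0,-0.5],[0,-2,2.8,0,-0.5],[0,-3.2,2.8,0,-0.5],[0,-4.4,2.8,0,-0.5],[0,-5.4,2.8,0,-0.5],[0,-5.4,2.8,0,-0.5],[0,-5.4,2.8,0,-0.5]]'
python3 - <<'E'
from h import *
im=robot.get_image("scene");cv2.imwrite("pics/s18.png",im[:,:,::-1]);g=cv2.cvtColor(im,cv2.COLOR_RGB2GRAY)
t=robot.get_image("top");cv2.imwrite("pics/t18.png",t[:,:,::-1]);gt=cv2.cvtColor(t,cv2.COLOR_RGB2GRAY)
for r in(214,210,206,202,198,194): print(r,g[r,350:400].tolist())
for z in(.238,.14,.02): print(z,pix("top",[.492,.197,z]).round(1))
for r in(188,192,196,200): print(r,gt[r,222:292].tolist())
E
```

```text
clock: 44.32
position: [0.4923, -0.0726, 0.3377]
tcp_rot: [-89.9, -1.0, -91.0]
ft_force: [-0.6, -0.6, -0.1]
width: 0.752
214 [164, 164, 164, 167, 167, 149, 102, 75, 84, 88, 90, 94, 92, 90, 92, 94, 96, 95, 95, 95, 95, 94, 95, 96, 97, 97, 97, 94, 94, 94, 95, 94, 93, 91, 90, 87, 106, 148, 171, 170, 156, 122, 107, 104, 106, 100, 79, 62, 57, 59]
210 [165, 165, 150, 105, 85, 70, 82, 84, 85, 87, 89, 90, 91, 91, 92, 92, 95, 95, 97, 97, 96, 96, 95, 95, 97, 96, 97, 96, 94, 94, 95, 96, 95, 94, 93, 90, 87, 92, 102, 106, 106, 107, 101, 81, 62, 58, 58, 57, 58, 57]
206 [163, 148, 105, 93, 79, 78, 81, 83, 85, 88, 88, 91, 91, 92, 91, 92, 95, 95, 96, 99, 97, 95, 96, 96, 97, 98, 98, 96, 95, 96, 95, 95, 96, 94, 94, 91, 90, 89, 95, 106, 96, 63, 57, 57, 57, 55, 58, 60, 56, 57]
202 [165, 149, 112, 101, 95, 78, 80, 83, 86, 86, 89, 89, 92, 94, 93, 93, 93, 95, 98, 98, 99, 97, 97, 96, 96, 98, 98, 96, 97, 98, 95, 96, 95, 94, 95, 93, 92, 90, 87, 78, 59, 58, 56, 59, 56, 56, 58, 57, 57, 56]
198 [162, 162, 164, 165, 145, 93, 79, 82, 83, 87, 87, 90, 92, 93, 93, 92, 94, 93, 96, 97, 99, 98, 97, 96, 97, 97, 98, 97, 97,
[... 950 characters left out ...]
 153, 156, 155, 157, 155, 155, 153, 154]
196 [89, 152, 155, 154, 157, 158, 156, 76, 61, 60, 61, 55, 61, 62, 60, 61, 77, 71, 61, 59, 59, 73, 132, 142, 153, 155, 160, 163, 164, 167, 170, 138, 140, 122, 106, 119, 120, 122, 120, 118, 138, 165, 161, 157, 158, 156, 151, 150, 144, 136, 131, 121, 104, 75, 78, 82, 82, 80, 80, 82, 105, 153, 154, 153, 153, 156, 148, 153, 154, 156]
200 [92, 153, 157, 157, 155, 158, 155, 66, 59, 60, 61, 52, 59, 62, 57, 64, 78, 75, 65, 59, 61, 61, 60, 66, 112, 132, 141, 146, 151, 157, 157, 157, 161, 161, 159, 157, 159, 158, 157, 155, 156, 154, 153, 151, 142, 139, 135, 129, 125, 108, 91, 77, 79, 84, 82, 80, 81, 82, 85, 101, 124, 152, 153, 157, 156, 153, 154, 151, 153, 153]
```

Run:
```python
from h import *
gt=cv2.imread("pics/t18.png",0); g0=cv2.imread("pics/top0.png",0)
for r in(190,192,194,196,198):
    row=gt[r].astype(float); c=270+np.argmax(np.diff(row[270:300])); 
    print(r,c,row[c-1:c+4], ray("top",(c+.5+0.5*(0),r),0).round(4))
# jar / others unchanged: top image difference outside bottle & arm
d=np.abs(gt.astype(int)-g0.astype(int))>40
for nm,(a,b,c,e) in dict(jar=(222,252,272,300),batt=(95,135,265,300),fly=(100,132,320,352),tray=(93,138,374,408),wrench=(198,250,388,435)).items(): print(nm,d[a:b,c:e].mean().round(3))
```

```text
190 280 [ 81.  83. 125. 153. 154.] [0.502  0.1565 0.    ]
192 281 [ 80.  81. 150. 149. 152.] [0.496  0.1536 0.    ]
194 281 [ 77.  81. 137. 156. 155.] [0.49   0.1537 0.    ]
196 282 [ 82. 105. 152. 154. 152.] [0.484  0.1509 0.    ]
198 282 [ 88. 103. 151. 152. 152.] [0.4781 0.151  0.    ]
jar 0.0
batt 0.0
fly 0.0
tray 0.101
wrench 0.313
```

```bash
python3 -c "
from plant import robot
print(robot.close_job())"
```

```text
the job is handed in; nothing more can be done
None
```

I worked the bottle up the chest side to about 75°, let it down onto its base, slid it against the chest and left it standing there. The job was handed in at about 44 s of the 72 s allowed.

**What I did:**
- I gripped the larger bottle by its cap and raised it with the foot on the bench. I regripped twice on the way up so the gripper plate cleared the chest.
- The lean was mostly 2–8 N. The highest reading was 12 N, at first touch.
- At about 75° further lift no longer turned it, so I let it down from there along its arc.

**Last checks:**
- **Standing:** the scene view shows the bottle upright and free of the gripper.
- **Snug:** the top camera puts its near side about 1 mm from the wall plane, within an error of about 1.5 mm. When I set it down, Fy was −3.5 to −6.6 N. The torque suggests contact at shoulder and bead height, but it is not precise enough to be certain.
- **Other things:** the jar, battery and flywheel showed no change. The tray and wrench patches of the picture did change (10% and 31% of pixels), probably from the arm or its shadow. The arm did not go down near either, but I did not confirm this.

**What fell short:**
- **Light spell on the climb:** just after the second regrip the lean dropped to about 1–2 N, and the cap may briefly have left the wall.
- **First slide attempts:** the base stuck and the top tipped forward about 6°, so I let it back down gently. It moved in only when I took its weight, and the base was 1–3 mm off the bench for short spells.
- **Final slide:** for the last part I regripped the full cap, with the base just grazing the bench or under 1 mm above it.

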